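# Hold the panel holder's spring jaw open at the set size

## Robot

A 6-joint arm with a two-finger parallel gripper is mounted at the origin on the work surface; the furniture and walls round the work are solid. World frame = base frame: x ahead of the robot, y to its left, z up, the work surface at z = 0. Lengths are in m, angles in degrees, forces in N, time in s.
With the tool pointing down it reaches from about 0.35 to 0.875 m from the base axis. Payload 4.2 kg.
Tool frame: the origin (TCP) lies between the finger pads, 19 mm behind the fingertips; this is the grasp point; z points along the fingers, y is the line along which they close (so a half turn about z gives the same grasp; the last joint's range is limited). The gripper opens to 87 mm and grips with 3 to 60 N. Pads are 19 mm wide; open, the fingers measure 117 mm over their backs; the gripper's body (75 mm by 190 mm) begins 51 mm behind the grasp point.
Start: joints at [-48.954, 22.042, 0.453, 0, -68.411, -14.817], TCP at [0.276, -0.561, 0.241] pointing down, gripper open.
Joint ranges: [-179.83, 179.83], [-69.29, 118.12], [-61.27, 80.66], [-181.25, 117.63], [-171.15, -9.14], [-177.46, 177.46]. Speed limits (degrees/s): [159.86, 159.86, 180, 180, 180, 180].

## Interface

Orientations are given as a 3x3 rotation matrix whose columns are the frame's x, y, z axes.
In Python, from station import sense, cams, r gives the robot as it stands. The module is installed in compiled form; this text tells all that it offers.
- The arm moves only by the tool step_arm, never from a script. Its argument "targets" is text: rows parted by semicolons, each of 4 numbers parted by spaces: the shift along the tool's x, y, z in cm, then the turn about the tool's z in degrees. In form: x y z turn; .... A call has 1 to 12 rows; each row shifts and turns the commanded pose from where the row before left it, along the tool's axes as they then stand; what a row does not reach is not made up. A row lasts 1/12 s, in which the tool goes at most 41.7 mm and 7.16 degrees, less where a joint would pass 70% of its speed; a pose out of reach is approached as far as the arm can. A call with a gripper value outside its range is refused whole. "claw" is the finger opening in cm, from 0 to 8.7, set as the call begins (left out, the last holds). The fingers move at their own pace and stop on an object; the grip force is fixed at half the most. Time passes only in rows, so rows that do not move let the fingers close. It gives the time, the measured TCP pose, the force, the opening and the grip force at its end, in the units of the state.
- sense(): the state, without advancing time (a new reading comes with each control period).
- cams.capture(name): name is "scene" or "top" or "wrist"; returns a dict with "frame" (480x640x3 uint8, blue, green, red), "vertical_fov" (degrees; the focal length in pixels is half the picture's height over the tangent of half this angle, whatever the lens; pixels are square), "cx", "cy" (the principal point, pixels), "eye" and "rotation" of the camera in the world; the wrist camera has in their place "tool_from_camera" (4x4, takes a point from camera to tool coordinates, whose origin is the TCP and whose axes are the flange's). Camera axes: x right, y down, z forward; pixel columns grow to the right and rows downward; lengths in m; the calibration is good to about 2 mm. The wrist camera is an equidistant fisheye: a pixel r from the principal point sees the ray r / f radians off the axis. A picture is of the moment at which its call begins: read the wrist's pose just before it. There is no depth.
- r.finish_job(): hands the job in; it is judged then, once.
The state is a dict: "time_s": time; "joints": joint angles; "joint_velocities": joint speeds; "effort": joint torques, N m; "tcp_pos": TCP position; "ee_rot": TCP orientation; "wrist_force": force on the tool from outside, world axes, zero at the start; "moment": the same for the moment, N m; "gripper_width": opening from 0.0 (shut) to 1.0 (fully open); "gripper_force": force on a finger pad.
Only numpy, scipy, OpenCV 4.12 (cv2) and the standard library are available. Lean on these libraries where they do the work, as an engineer would, in place of code of your own. Each camera call takes 0.05 s, during which the arm holds its last target. There are 200 camera calls.

## Task

Open the panel holder for me: flip its ball-ended latch lever right over to the other side to free the jaw, then take the jaw by its crossbar handle and draw it out against its spring until its pointer lines up with the tip of the brass rider on the board's edge. Finish while still holding the jaw there with the gripper, so that I can drop a panel in; the jaw springs shut if you let go. Leave the tubes, tape, bottle and brush jar round about where they are.

Things in the scene. Friction and masses are not known exactly. Their poses are not given: they have to be found in the camera images.
- holder: panel holder screwed to the table: wooden board 350 x 130 mm, top 20 mm high. Origin: middle of the underside, on the table. Its x axis runs along the board from handle end to head; the jaw draws out along -x; rule and rider on the +y edge. Head with cork-faced fixed jaw: x 32 to 165 mm, y -54 to 54, 50 mm high; steel latch bracket on it, x 89 to 121, 80 mm high
- jaw: sliding wooden jaw (20 x 84 mm, top 50 mm high) with handle, rods and draw bar. Its frame coincides with the holder's when home and slides along the holder's -x, 105 mm at most; it cannot turn. A spring pulls it home: about 5 N at home, growing by 60 N/m to 10 N at 85 mm. While the latch is locked it can move only about 2 mm
- handle_bar (a point): centre of the jaw's crossbar handle: level wooden bar 16 mm thick, 60 mm long along the holder's y between two steel posts, 74 mm above the table. Take it from above, fingers closing along the holder's x, one each side of the bar. 32 mm free between bar and jaw (jaw top 50 mm high), open on the other side; foot plate below, 28 mm high
- jaw_pointer (a point): tip of the thin dark pointer blade on the jaw's +y side, 24 mm above the table: x 15 mm, y 53 mm in the jaw's frame. Moves with the jaw
- rider_tip (a point): index tip of the brass rider, a saddle 14 x 18 mm screwed to the board's +y edge, top 26 mm high, axes along the holder's. The jaw's pointer passes 1.5 mm from the tip. It stands 45 to 85 mm along the holder's -x from the pointer's home place, different each time. The jaw is at the mark when pointer and tip have the same x in the holder's frame
- lever (a joint): angle of the latch lever: 0 = locked (leaning 40 degrees to the holder's +y), 1.4 rad = free (leaning 40 degrees to the holder's -y), upright at 0.7. Its axis lies along the holder's x, at x 105 mm, y 0 and 66 mm above the table. Light to move; past upright its ball's weight carries it to the stop
- lever_ball (a point): centre of the black ball, 26 mm in diameter, at the end of the latch lever, 58 mm from its axis (110 mm above the table at either stop, 124 mm when upright); an 8 mm rod below it
- tube_white: white paint tube, 96 x 58 x 37 mm, lying beside the board on its +y side; bystander
- tube_ink: dark paint tube, 148 x 52 x 33 mm, lying beside the board on its -y side; bystander
- tube_red: small red and white paint tube, 96 x 51 x 32 mm, at the right of the table; bystander
- tape_roll: roll of masking tape, 104 mm across, 24 mm high, at the right of the table; bystander
- bottle_tall: white bottle with a dark band, 75 mm across, 180 mm high, standing at the left; bystander
- brush_jar: glass jar of brushes, 105 x 98 mm, 215 mm high, at the back left; bystander

How it is judged:
By the outcome, as a careful person would: the job done as asked, in the order asked, and still so for the second after the job is handed in, while the arm keeps its last pose, push and grip.
It also fails if it takes over 42 s, if anything falls off the work surface, if the arm or the gripper's body presses on something with over 40 N, if the wrist force passes 120 N, or if a joint passes its speed limit or range.

## Working session

There is one attempt and no reset: what is moved stays moved. The work goes in short steps, Python scripts to look and compute and a tool call to move; the robot and the scene stay as the last step left them, time stands still between calls to the robot, and variables do not carry over. Pictures are saved under pics/ and viewed, at most 10 in all, crops included, and the job is handed in when it is done.

Besides the shell and the picture viewer there is one more tool, called after "Call:" as a command line: name --argument value ..., lists and objects as JSON in quotes. step_arm: Moves the arm, as the interface text tells. Its arguments: {"type":"object","properties":{"targets":{"type":"string"},"claw":{"type":"number"}},"required":["targets"]}

```bash
mkdir -p pics; cat > h.py <<'E'
import numpy as np, cv2
from station import sense, cams, r
def cap(n,f=None):
    s=sense(); c=cams.capture(n); c['s']=s
    if f: cv2.imwrite('pics/'+f,c['frame'])
    c['f']=240/np.tan(np.radians(c['vertical_fov'])/2)
    if n=='wrist':
        T=np.eye(4);T[:3,:3]=s['ee_rot'];T[:3,3]=s['tcp_pos'];T=T@np.array(c['tool_from_camera'])
        c['R']=T[:3,:3];c['e']=T[:3,3]
    else: c['R']=np.array(c['rotation']);c['e']=np.array(c['eye'])
    c['fish']=n=='wrist'
    return c
def ray(c,u,v):
    x,y=u-c['cx'],v-c['cy']
    if c['fish']:
        q=np.hypot(x,y);t=q/c['f'];k=np.sin(t)/max(q,1e-9);d=np.array([x*k,y*k,np.cos(t)])
    else: d=np.array([x/c['f'],y/c['f'],1])
    return c['R']@d
def onz(c,u,v,z):
    d=ray(c,u,v); return c['e']+d*(z-c['e'][2])/d[2]
def proj(c,p):
    q=c['R'].T@(np.array(p)-c['e'])
    if c['fish']:
        h=np.hypot(q[0],q[1]);t=np.arctan2(h,q[2]);return c['cx']+c['f']*t*q[0]/h,c['cy']+c['f']*t*q[1]/h
    return c['cx']+c['f']*q[0]/q[2],c['cy']+c['f']*q[1]/q[2]
E
python3 - <<'E'
from h import *
for n in('top','scene'):
    c=cap(n,n+'0.png');print(n,c['e'],c['R'].round(3).tolist(),c['f'],c['cx'],c['cy'])
s=sense();print(s)
E
```

```text
top [0.33554503 0.02074987 1.53378424] [[0.002, -0.986, 0.164], [-1.0, -0.001, 0.002], [-0.002, -0.164, -0.986]] 624.7685964067407 321.4291755940763 235.63606022790543
scene [-0.195331    0.65344596  1.08560398] [[-0.622, -0.564, 0.542], [-0.783, 0.435, -0.445], [0.015, -0.702, -0.712]] 601.8504044923178 326.3386869341418 236.9208362606051
{'time_s': 0.1, 'joints': array([-4.89539809e+01,  2.20880246e+01,  3.88409498e-01, -2.41978385e-02,
       -6.84125595e+01, -1.48163516e+01]), 'joint_velocities': array([ 0.00182737, -0.04327785,  0.16109227,  0.15627268, -0.04764151,
       -0.01679687]), 'effort': array([-7.09008655e-04, -3.91689134e+01,  1.87933069e+01,  4.23193708e+00,
        1.34294250e-02, -7.89773571e-05]), 'tcp_pos': array([ 0.27602215, -0.56019133,  0.24025975]), 'ee_rot': array([[-8.97098414e-01, -4.41829669e-01, -9.89435396e-04],
       [-4.41830761e-01,  8.97096746e-01,  1.73440515e-03],
       [ 1.21307618e-04,  1.99309510e-03, -9.99998006e-01]]), 'wrist_force': array([-0.0105913 , -0.23386501, -0.21385383]), 'moment': array([ 0.03388537,  0.03653472, -0.06929059]), 'gripper_force': 0.0, 'gripper_width': 1.0023418293217057}
```

View pics/top0.png

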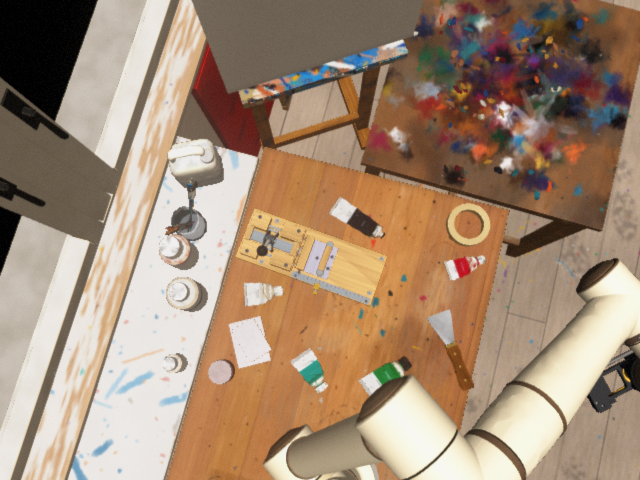

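View pics/scene0.png

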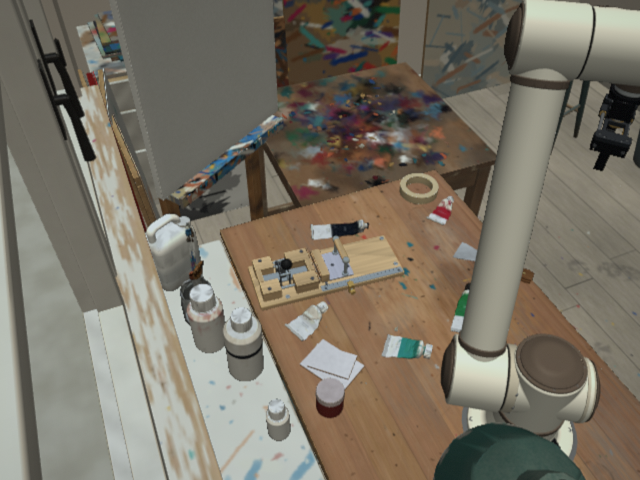

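The top view shows the holder with corners near (254,209), (386,257), (372,306) and (237,255). The head is at the left, the ball near (263,250), the crossbar near (326,258) and the rider near (316,287). Next I zoom in.

```bash
python3 - <<'E'
from h import *
a=cv2.imread('pics/top0.png')[195:315,230:395];b=cv2.imread('pics/scene0.png')[225:315,240:415]
cv2.imwrite('pics/ta.png',cv2.resize(a,None,fx=4.8,fy=4.8,interpolation=cv2.INTER_CUBIC))
c=cap('top')
C=[onz(c,u,v,.02) for u,v in((254,209),(386,257),(372,306),(237,255))]
print(np.array(C).round(3),[np.linalg.norm(C[i]-C[i-1]).round(3) for i in range(4)])
E
```

```text
[[ 0.654  0.191  0.02 ]
 [ 0.535 -0.134  0.02 ]
 [ 0.416 -0.098  0.02 ]
 [ 0.54   0.23   0.02 ]] [np.float64(0.121), np.float64(0.346), np.float64(0.124), np.float64(0.351)]
```

View pics/ta.png

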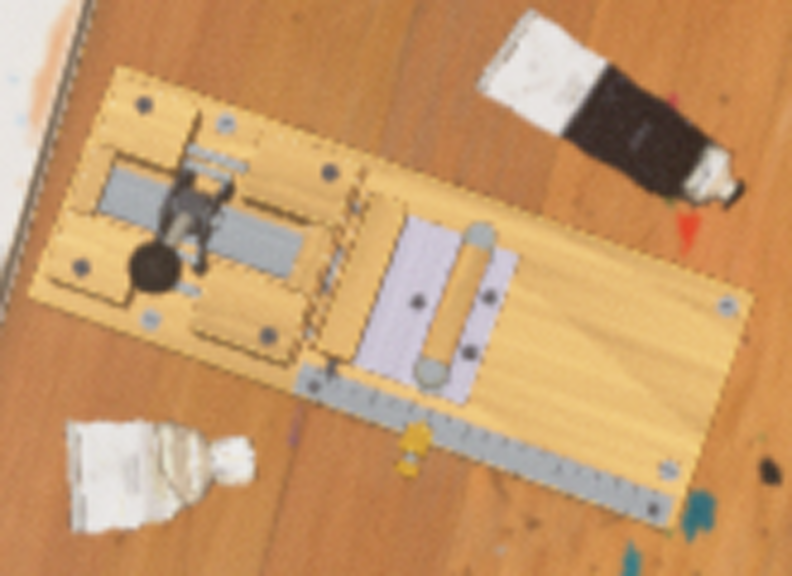

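```bash
cat >> h.py <<'E'
from scipy.optimize import least_squares
def fit(obs,x0=(.535,.05,np.radians(110))):
    # obs: (cam,u,v,holder point); returns x,y,yaw from rays met with the known heights
    A=np.array([onz(c,u,v,p[2])[:2] for c,u,v,p in obs]);P=np.array([p[:2] for *_,p in obs])
    R=lambda t:np.array([[np.cos(t),-np.sin(t)],[np.sin(t),np.cos(t)]])
    s=least_squares(lambda q:(P@R(q[2]).T+q[:2]-A).ravel(),x0)
    return s.x,s.fun.reshape(-1,2)*1000
def H(q,p):
    c,s=np.cos(q[2]),np.sin(q[2]);return np.array([q[0]+c*p[0]-s*p[1],q[1]+s*p[0]+c*p[1],p[2]])
E
python3 - <<'E'
from h import *
c=cap('top')
t=lambda a,b:(a/4.8+230-.4,b/4.8+195-.4)
bt=np.radians(40)
O=[(c,*t(753,296),(-.175,-.065,.02)),(c,*t(678,527),(-.175,.065,.02)),(c,*t(155,267),(.105,.0373,.110)),(c,*t(331,372),(.015,.053,.024)),(c,*t(28,297),(.175,.065,.02)),(c,*t(120,67),(.175,-.065,.02))]
q,res=fit(O);print(q,np.degrees(q[2]),res.round(1))
b=onz(c,*t(457,304),.078);print('bar',b)
cs,sn=np.cos(q[2]),np.sin(q[2]);d=b[:2]-q[:2];print('bar in holder',cs*d[0]+sn*d[1],-sn*d[0]+cs*d[1])
print('ball',H(q,(.105,.0373,.11)),onz(c,*t(155,267),.11))
s=sense();R=s['ee_rot'];print(np.degrees(np.arctan2(R[1,1],R[0,1])))
E
```

```text
[0.53812608 0.04832456 1.22613726] 70.2524903191449 [[ 3.2 -3.4]
 [-2.1  1. ]
 [-0.1 -1.1]
 [-4.1  1. ]
 [ 0.2  0.9]
 [ 2.9  1.5]]
bar [0.52510063 0.01587783 0.078     ]
bar in holder -0.03493955070753297 0.0012964675684938188
ball [0.53849663 0.15975235 0.11      ] [0.53859326 0.16082071 0.11      ]
116.22407557803032
```

Call:
step_arm --targets "0 0 -1 6.57;0 0 -1 6.57;0 0 -1 6.57;0 0 -1 6.57;0 0 -1 6.57;0 0 -1 6.57;0 0 0 6.57" --claw 0

```text
time_s: 0.78
tcp_pos: [0.2766, -0.5614, 0.3035]
ee_rot: [[-0.939, 0.343, 0.002], [0.343, 0.939, -0.003], [-0.003, -0.003, -1.0]]
wrist_force: [-0.7, -0.1, 1.0]
gripper_width: 0.557
gripper_force: 0.0
```

```bash
cat >> h.py <<'E'
Q=np.array([0.53812608,0.04832456,1.22613726])
def inh(p,q=None):
    q=Q if q is None else q
    c,s=np.cos(q[2]),np.sin(q[2]);d=np.array(p)[:2]-q[:2];return np.array([c*d[0]+s*d[1],-s*d[0]+c*d[1],p[2]])
def go(p,q=None): # cm shift in tool axes to holder point p (TCP)
    q=Q if q is None else q
    s=sense();print('t',s['time_s'],'now',inh(s['tcp_pos'],q).round(4),'tool cm',(s['ee_rot'].T@(H(q,p)-s['tcp_pos'])*100).round(2),'F',s['wrist_force'].round(1),'yaw err',(np.degrees(np.arctan2(s['ee_rot'][1,1],s['ee_rot'][0,1])-q[2])).round(2),'w',s['gripper_width'])
E
python3 - <<'E'
from h import *
go((0,.08,.30))
c=cap('top');print('bottle',onz(c,183,290,.18),inh(onz(c,183,290,.18)),'jar',inh(onz(c,185,220,.1)),H(Q,(.2,.075,0)))
E
```

```text
t 0.7833 now [-0.6622  0.0402  0.3035] tool cm [ 4.36 66.2   0.17] F [-0.7 -0.1  1. ] yaw err -0.33 w 0.5572331210871572
bottle [0.44134226 0.32334572 0.18      ] [0.22614645 0.18401503 0.18      ] jar [0.30180862 0.03082542 0.1       ] [0.53511194 0.26190339 0.        ]
```

Call:
step_arm --targets "0.3 2 0 0;0.3 4 0 0;0.3 4 0 0;0.3 4 0 0;0.3 4 0 0;0.3 4 0 0;0.3 4 0 0;0.3 4 0 0;0.3 4 0 0;0.3 4 0 0;0.3 4 0 0;0.3 4 0 0"

```text
time_s: 1.83
tcp_pos: [0.3975, -0.1136, 0.3012]
ee_rot: [[-0.942, 0.336, 0.0], [0.336, 0.942, 0.0], [-0.0, 0.0, -1.0]]
wrist_force: [0.8, -0.9, -0.6]
gripper_width: 0.002
gripper_force: 0.0
```

Call:
step_arm --targets "0.4 4 0 0.1;0.4 4 0 0.1;0 3 0 0.1;0 2 0 0;0 1 0 0;0 0 0 0;0 0 0 0"

```text
time_s: 2.42
tcp_pos: [0.4376, 0.0186, 0.3009]
ee_rot: [[-0.94, 0.342, -0.001], [0.342, 0.94, -0.0], [0.001, -0.001, -1.0]]
wrist_force: [0.5, -1.1, -1.0]
gripper_width: 0.001
gripper_force: 0.0
```

```bash
python3 - <<'E'
from h import *
c=cap('wrist','w1.png');go((.105,.08,.30))
print(c['f'],c['cx'],c['cy'],c['tool_from_camera'])
for n,p in dict(ball=(.105,.0373,.11),bar=(-.035,0,.082),ptr=(.015,.053,.024)).items():print(n,proj(c,H(Q,p)))
E
```

```text
t 2.4667 now [-0.0624  0.0845  0.301 ] tool cm [-0.36 16.74  0.09] F [-0.9  0.6  0.3] yaw err -0.29 w 0.001306866238658165
371.64829954431775 314.95997808521486 240.09506479233013 [[ 5.81457251e-05 -9.70713996e-01 -2.40238080e-01  6.44413648e-02]
 [ 9.99999992e-01  2.98859311e-05  1.21275665e-04 -5.57154410e-04]
 [-1.10544247e-04 -2.40238085e-01  9.70713990e-01 -1.43262161e-01]
 [ 0.00000000e+00  0.00000000e+00  0.00000000e+00  1.00000000e+00]]
ball (np.float64(480.41624062763947), np.float64(267.48603536216956))
bar (np.float64(341.5152094655972), np.float64(295.05027669668766))
ptr (np.float64(381.3282869990137), np.float64(233.4960691120464))
```

View pics/w1.png

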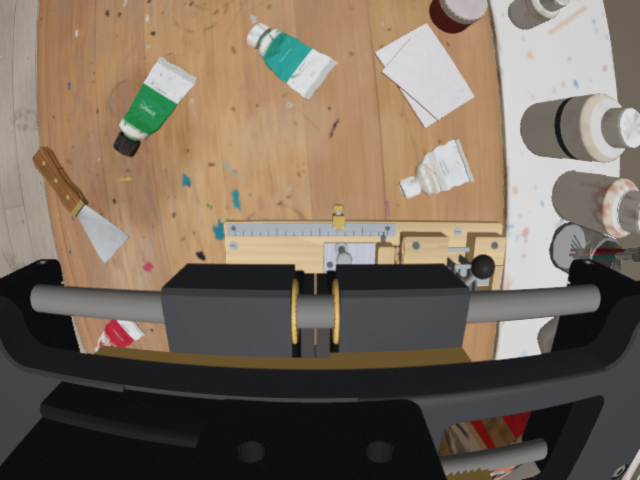

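The wrist view shows the ball at (483,266), 3 px from where I predicted it. The rider is at (339,215). I'll flip the lever now.

Call:
step_arm --targets "0 2.5 0 0.15;0 4 0 0.15;0 4 0 0;0 4 1 0;0 2.2 4 0;0 0 4 0;0 0 4 0;0 0 3 0;0 0 1.5 0;0 0 0 0"

```text
time_s: 3.3
tcp_pos: [0.4929, 0.1707, 0.1258]
ee_rot: [[-0.937, 0.35, -0.008], [0.35, 0.937, -0.005], [0.006, -0.007, -1.0]]
wrist_force: [0.8, 0.6, -0.3]
gripper_width: 0.003
gripper_force: 0.0
```

Call:
step_arm --targets "-1 0 0 0;-1.5 0 0 0;-1.5 0 0 0;-1.5 0 0 0;-1.5 0 0 0;-1 0 0 0;-1 0 0 0;-1 0 0 0;0 0 0 0"

```text
time_s: 4.05
tcp_pos: [0.5858, 0.1396, 0.1307]
ee_rot: [[-0.937, 0.349, -0.009], [0.349, 0.937, 0.002], [0.009, -0.002, -1.0]]
wrist_force: [-14.9, 8.8, 12.4]
gripper_width: 0.005
gripper_force: 9.7
```

```bash
python3 - <<'E'
from h import *
go((.105,.08,.30))
E
```

```text
t 4.05 now [ 0.102  -0.0141  0.1307] tool cm [  9.56   0.15 -16.84] F [-14.9   8.8  12.4] yaw err -0.71 w 0.005357088938543392
```

Call:
step_arm --targets "1.5 0 0 0;1 0 -2 0;0 0 -4 0;0 0 -4 0;0 -2 -2.5 0;0 -4 0 0;0 -4 0 0;0 -3 0 0;3 -1 0 0;3 0 0 0;0 0 0 0;0 0 0 0" --claw 5.5

```text
time_s: 5.05
tcp_pos: [0.4601, 0.0367, 0.2558]
ee_rot: [[-0.938, 0.347, 0.002], [0.347, 0.938, 0.001], [-0.002, 0.001, -1.0]]
wrist_force: [-0.3, 0.2, -0.1]
gripper_width: 0.629
gripper_force: 0.0
```

```bash
python3 - <<'E'
from h import *
go((-.035,0,.30))
c=cap('wrist');a=c['frame'][185:305,200:540]
b=cap('scene')['frame'][225:315,240:415]
a=cv2.resize(a,(780,275),interpolation=cv2.INTER_CUBIC);b=cv2.resize(b,(620,319),interpolation=cv2.INTER_CUBIC)
o=np.zeros((594,780,3),np.uint8);o[:275]=a;o[275:,:620]=b
cv2.imwrite('pics/w2.png',o)
import pickle;pickle.dump({k:c[k] for k in('f','cx','cy','R','e','fish','frame')},open('w2.pkl','wb'))
for n,p in dict(ballfree=(.105,-.0373,.11),bar=(-.035,0,.082),ptr=(.015,.053,.024)).items():print(n,proj(c,H(Q,p)))
E
```

```text
t 5.05 now [-0.0373  0.0695  0.2558] tool cm [-6.95  0.3  -4.41] F [-0.3  0.2 -0.1] yaw err -0.58 w 0.6290347755499344
ballfree (np.float64(467.3590763565255), np.float64(340.9459147633072))
bar (np.float64(318.50283650611357), np.float64(298.12790775558636))
ptr (np.float64(365.6707947526919), np.float64(228.12692786038707))
```

View pics/w2.png

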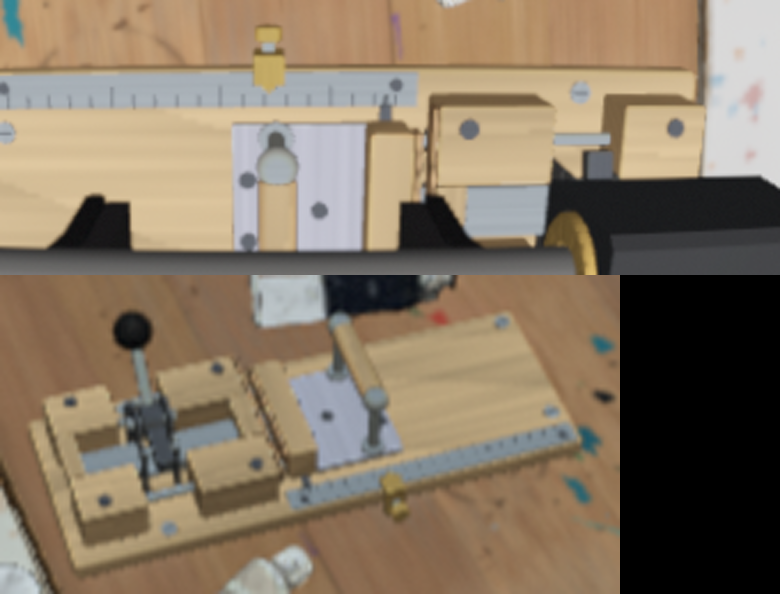

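```bash
python3 - <<'E'
from h import *
import pickle
c=pickle.load(open('w2.pkl','rb'));t=lambda a,b:(a/2.294+200-.3,b/2.292+185-.3)
for n,a,b,z in(('rider',269,91,.024),('rider26',269,91,.026),('ptr',386,105,.024),('post',277,165,.080),('barL',258,215,.074),('barR',297,215,.074),('headcorner',432,102,.05),('jawR',416,132,.05),('jawL',366,132,.05),('boardTL',0,67,.02),('boardTR',697,70,.02)):
    p=onz(c,*t(a,b),z);print(n,inh(p).round(4))
s=cap('scene')
for a in(0,.7,1.4):
    th=np.radians(40)-a;print(a,proj(s,H(Q,(.105,.058*np.sin(th),.066+.058*np.cos(th)))))
print(132/3.543+240,55/3.543+225)
E
```

```text
rider [-0.0356  0.0574  0.024 ]
rider26 [-0.0356  0.0578  0.026 ]
ptr [0.0175 0.0504 0.024 ]
post [-0.033   0.0393  0.08  ]
barL [-0.0407  0.0165  0.074 ]
barR [-0.0249  0.0163  0.074 ]
headcorner [0.0335 0.0574 0.05  ]
jawR [0.027  0.0443 0.05  ]
jawL [0.0054 0.0446 0.05  ]
boardTL [-0.1606  0.0698  0.02  ]
boardTR [0.1762 0.0666 0.02  ]
0 (np.float64(287.1959551060176), np.float64(262.30117261345606))
0.7 (np.float64(282.28673528010955), np.float64(246.20373728502037))
1.4 (np.float64(278.00538316292887), np.float64(239.03147980143333))
277.25656223539374 240.52356759808072
```

The scene crop shows the ball leaning to -y at (277,240), which matches 1.4 rad, so the latch is free. In the wrist crop the rider tip is at (269,91), the pointer at (386,105) and the bar at 258–297. That puts the travel at about 53 mm. Next I grasp the bar.

Call:
step_arm --targets "-2 0.5 0 0;-3 0 0 0;-1.65 0 2 0;0 0 3 0;0 0 4 0;0 0 3.5 0;0 0 2 0;0 0 0 0;0 0 0 0" --claw 4

```text
time_s: 5.95
tcp_pos: [0.5252, 0.0185, 0.1087]
ee_rot: [[-0.938, 0.348, -0.002], [0.348, 0.938, -0.001], [0.002, -0.002, -1.0]]
wrist_force: [0.4, -0.1, 0.6]
gripper_width: 0.457
gripper_force: 0.0
```

```bash
python3 - <<'E'
from h import *
go((-.0328,.003,.074))
c=cap('wrist','w3.png')
E
```

```text
t 5.95 now [-0.0324  0.0021  0.1087] tool cm [ 0.08 -0.03  3.47] F [ 0.4 -0.1  0.6] yaw err -0.6 w 0.4568722129575248
```

View pics/w3.png

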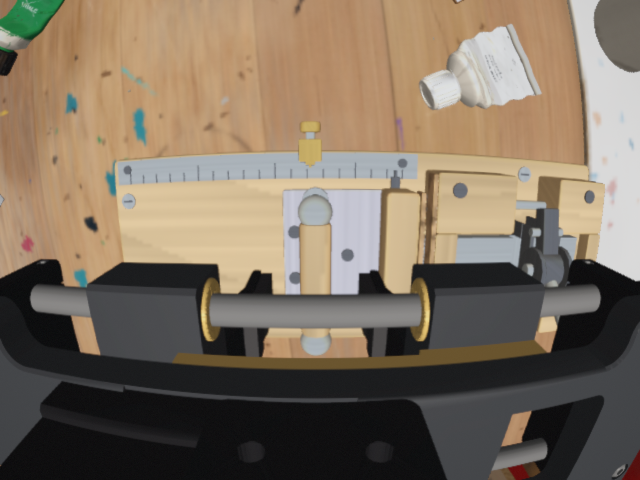

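The bar (column 316) sits centred between the fingers (258 and 374). I descend and grip.

Call:
step_arm --targets "0 0 1.5 0;0 0 1.3 0;0 0 0.6 0;0 0 0 0;0 0 0 0"

```text
time_s: 6.42
tcp_pos: [0.5257, 0.019, 0.077]
ee_rot: [[-0.938, 0.348, 0.002], [0.348, 0.938, 0.0], [-0.002, 0.001, -1.0]]
wrist_force: [0.1, -0.2, -1.3]
gripper_width: 0.46
gripper_force: 0.0
```

Call:
step_arm --targets "0 0 0 0;0 0 0 0;0 0 0 0;0 0 0 0;0 0 0 0;0 0 0 0" --claw 0

```text
time_s: 6.92
tcp_pos: [0.5248, 0.0187, 0.0761]
ee_rot: [[-0.938, 0.348, 0.0], [0.348, 0.938, -0.0], [-0.0, -0.0, -1.0]]
wrist_force: [0.3, -0.7, 2.2]
gripper_width: 0.167
gripper_force: 30.0
```

```bash
python3 - <<'E'
from h import *
go((-.0328,.003,.074))
E
```

```text
t 6.9167 now [-0.0324  0.0026  0.0761] tool cm [ 0.04 -0.04  0.21] F [ 0.3 -0.7  2.2] yaw err -0.59 w 0.16728864607514804
```

Call:
step_arm --targets "0 -0.3 0 0;0 -0.5 0 0;0 -0.7 0 0;0 -0.7 0 0;0 -0.7 0 0;0 -0.7 0 0;0 -0.7 0 0;0 -0.4 0 0;0 -0.2 0 0;0 0 0 0;0 0 0 0;0 0 0 0"

```text
time_s: 7.92
tcp_pos: [0.5087, -0.0256, 0.0761]
ee_rot: [[-0.938, 0.348, 0.003], [0.348, 0.938, 0.002], [-0.002, 0.003, -1.0]]
wrist_force: [-0.2, 7.4, 0.9]
gripper_width: 0.174
gripper_force: 30.0
```

```bash
python3 - <<'E'
from h import *
go((-.0328,.003,.074))
c=cap('wrist')
import pickle;pickle.dump({k:c[k] for k in('f','cx','cy','R','e','fish','frame')},open('w4.pkl','wb'))
for p in((-.0356,.0574,.024),):print(proj(c,H(Q,p)))
u,v=map(int,proj(c,H(Q,(-.0356,.055,.024))));print(u,v)
cv2.imwrite('pics/w4.png',cv2.resize(c['frame'][v-50:v+50,u-65:u+65],None,fx=6,fy=6,interpolation=cv2.INTER_CUBIC))
E
```

```text
t 7.9167 now [-0.0795  0.0027  0.0761] tool cm [0.08 4.67 0.22] F [-0.2  7.4  0.9] yaw err -0.6 w 0.17388742019305173
(np.float64(397.2265095236838), np.float64(168.55941663434666))
397 173
```

View pics/w4.png

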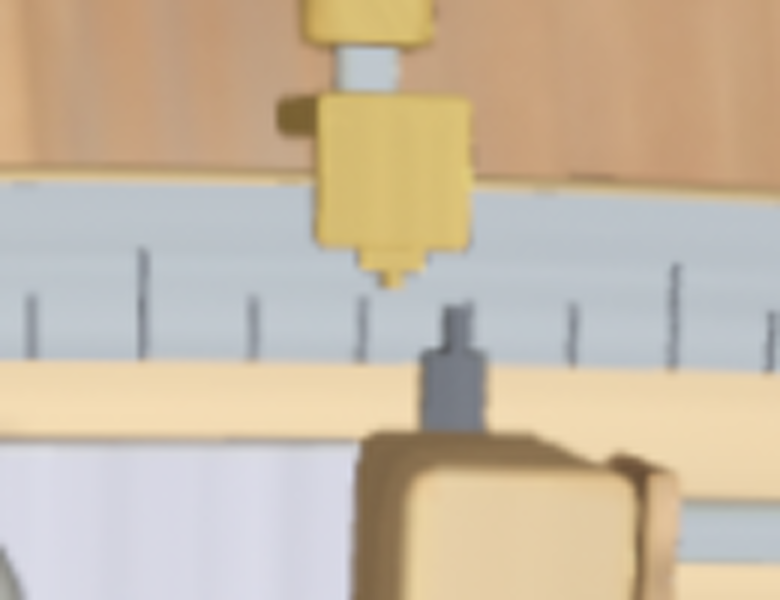

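```bash
python3 - <<'E'
from h import *
import pickle
q=Q.copy();q[2]=np.radians(69.68)
c=pickle.load(open('w4.pkl','rb'));t=lambda a,b:(a/6+397-65-.4,b/6+173-50-.4)
A=inh(onz(c,*t(391,288),.024),q);B=inh(onz(c,*t(457,306),.024),q);print(A,B,A-B)
print(inh(onz(c,*t(391,288),.026),q))
for a,b in((142,350),(252,350),(362,350),(573,355),(676,355)):print(inh(onz(c,*t(a,b),.0205),q))
E
```

```text
[-0.03639616  0.05594166  0.024     ] [-0.03026334  0.05449868  0.024     ] [-0.00613283  0.00144298  0.        ]
[-0.03684856  0.05605134  0.026     ]
[-0.05826482  0.04972348  0.0205    ]
[-0.04828615  0.04985709  0.0205    ]
[-0.03815035  0.05004524  0.0205    ]
[-0.01805088  0.05010499  0.0205    ]
[-0.00783814  0.05043856  0.0205    ]
```

The pointer is at crop (457,308) and the rider tip at (391,288), so 6.1 mm remains.

Call:
step_arm --targets "0 -0.2 0 0;0 -0.2 0 0;0 -0.15 0 0;0 -0.08 0 0;0 0 0 0;0 0 0 0;0 0 0 0;0 0 0 0"

```text
time_s: 8.63
tcp_pos: [0.5066, -0.0313, 0.0761]
ee_rot: [[-0.938, 0.348, 0.003], [0.348, 0.938, 0.002], [-0.002, 0.003, -1.0]]
wrist_force: [-0.3, 8.4, 0.8]
gripper_width: 0.172
gripper_force: 30.0
```

```bash
python3 - <<'E'
from h import *
go((-.0328,.003,.074))
c=cap('wrist')
import pickle;pickle.dump({k:c[k] for k in('f','cx','cy','R','e','fish','frame')},open('w5.pkl','wb'))
u,v=map(int,proj(c,H(Q,(-.0356,.055,.024))));print(u,v)
cv2.imwrite('pics/w5.png',cv2.resize(c['frame'][v-25:v+25,u-32:u+33],None,fx=12,fy=12,interpolation=cv2.INTER_CUBIC))
E
```

```text
t 8.6333 now [-0.0856  0.0027  0.0761] tool cm [0.08 5.28 0.23] F [-0.3  8.4  0.8] yaw err -0.59 w 0.17203705901047261
408 173
```

View pics/w5.png

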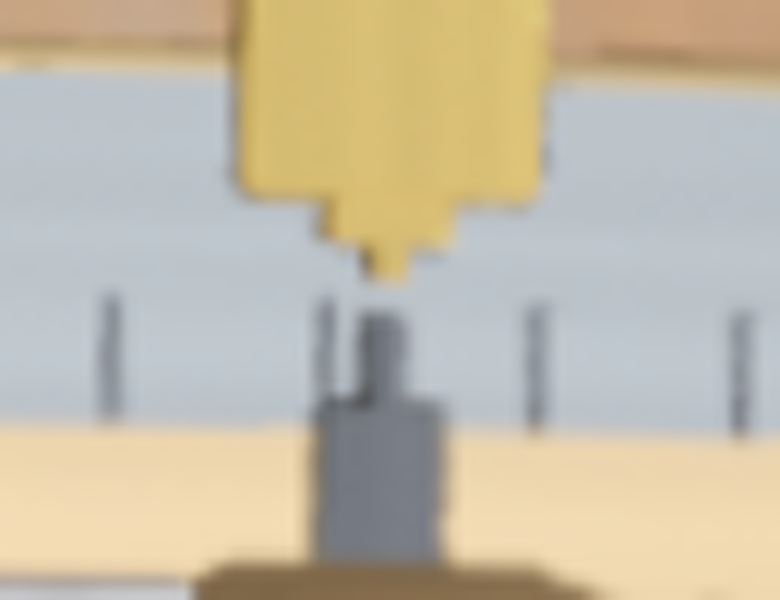

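```bash
python3 - <<'E'
from h import *
import pickle
q=Q.copy();q[2]=np.radians(69.68)
c=pickle.load(open('w5.pkl','rb'));t=lambda a,b:(a/12+408-32-.46,b/12+173-25-.46)
B=inh(onz(c,*t(384,314),.024),q)
for z in(.024,.025,.026):print(inh(onz(c,*t(388,280),z),q)-B)
E
```

```text
[0.00013887 0.00153118 0.        ]
[-0.00011903  0.00158597  0.001     ]
[-0.00037694  0.00164077  0.002     ]
```

The pointer at (384,312) and the tip at (388,280) agree within about 0.3 mm, and the 1.5 mm gap between them is as specified. The grip is firm at 30 N, so I'm handing in.

```bash
python3 - <<'E'
from h import *
go((-.0328,.003,.074));print(r.finish_job())
E
```

```text
t 8.6833 now [-0.0856  0.0027  0.0761] tool cm [0.08 5.28 0.23] F [-0.5  8.7  1.2] yaw err -0.59 w 0.17420418134275512
the job is handed in; nothing more can be done
None
```

The latch lever is flipped right over, and the gripper is holding the jaw drawn out about 53 mm, with its pointer within about 0.4 mm of the rider tip by the wrist camera; I handed the job in at 8.7 s.

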